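# Lower the ratchet lever of the specimen ejector

## Robot

A 7-joint arm with a two-finger parallel gripper is mounted at the origin on the work surface. World frame = base frame: x ahead of the robot, y to its left, z up, the work surface at z = 0. Lengths are in m, angles in rad, forces in N, time in s.
With the tool pointing down it reaches from about 0.35 to 0.9 m from the base axis. Payload 8.1 kg.
Tool frame: the origin (TCP) lies between the finger pads; the fingertips stand ahead of it and the grasp point (between the pads) is the TCP (arm.nose_length is the z of the fingertips in the tool frame, in m); z points along the fingers, y is the line along which they close (so a half turn about z gives the same grasp; the last joint's range is limited). The gripper opens to 92 mm and grips with 3 to 60 N. Pads are 19 mm wide; open, the fingers measure 130 mm over their backs; the gripper's body (75 mm by 190 mm) begins 47 mm behind the grasp point.
Start: joints at [-1.264, 0.434, 0.025, 1.573, -0.012, 1.134, -0.075], TCP at [0.249, 0.573, 0.222] pointing down, gripper open.
Joint ranges: [-2.62, 2.62], [-0.44, 2.09], [-1.27, 1.32], [0.08, 2.57], [-1.32, 4.46], [0.12, 2], [-2.74, 2.74]. Speed limits (rad/s): [2.22, 2.22, 3.01, 3.01, 3.14, 3.14, 3.14].

## Interface

Orientations are given as a rotation vector (axis times angle).
In Python, from cell import sensors, optics, arm gives the robot as it stands.
- The arm moves only by the tool arm_command, never from a script. Its argument "deltas" is one flat list of numbers, 7 for each row, row after row: the turn, a rotation vector about the world's x, y, z as a fraction of full scale, then the shift along the world's x, y, z as a fraction of full scale, then the finger opening in mm, from 0 to 91.8. In form: [wx, wy, wz, dx, dy, dz, fingers, wx, wy, wz, dx, dy, dz, fingers, ...]. A call has 1 to 20 rows; each row is the pose to reach, as a shift and turn from the pose commanded when the call began; what a row does not reach only later rows make up. Full scale, the value 1, is 1 m for a shift and 90 degrees for a turn. A row lasts 1/10 s, in which the tool goes at most 50 mm and 8.59 degrees, less where a joint would pass 70% of its speed; a pose out of reach is approached as far as the arm can. A call with a number of a shift or a turn outside -1 to 1 is refused whole. A call with a gripper value outside its range is refused whole. The fingers move at their own pace and stop on an object; "force" is the grip in N (left out, the last holds). Time passes only in rows, so rows that repeat a pose let the fingers close. It gives the time, the measured TCP pose, the force, the opening and the grip force at its end, in the units of the state.
- sensors.observe(): the state, without advancing time (a new reading comes with each control period).
- optics.get_image(name): name is "scene" or "side" or "wrist"; returns the picture (400x640x3 uint8, blue, green, red); there is no depth.
- optics.calibration(name): a dict with "camera_matrix" (3x3 intrinsics, pixels), "rvec" (rotation vector, rad) and "tvec" (3), from world to camera coordinates, as OpenCV has them. Camera axes: x right, y down, z forward; pixel columns grow to the right and rows downward; lengths in m; the calibration is good to about 2 mm. A picture is of the moment at which its call begins: read the wrist's pose just before it. calibration takes no time and is no camera call; for the wrist camera it gives the pose at the moment of the call.
- arm.sign_off(): hands the job in; it is judged then, once.
The state is a dict: "clock": time; "joints": joint angles; "dq": joint speeds; "joint_efforts": joint torques, N m; "position": TCP position; "ee_rot": TCP orientation; "force": force on the tool from outside, world axes, zero at the start; "ft_torque": the same for the moment, N m; "width": opening from 0.0 (shut) to 1.0 (fully open); "gripper_force": force on a finger pad.
Only numpy, scipy, OpenCV 4.12 (cv2) and the standard library are available. Lean on these libraries where they do the work, as an engineer would, in place of code of your own. Each camera call takes 0.05 s, during which the arm holds its last target. There are 200 camera calls.

## Task

On the soil-lab bench the specimen ejector stands with its ram raised and its lever held up by the ratchet: press the thumb pad of the pawl down until the pawl snaps clear of the teeth and stays off, push the lever down by its grip until it lies on its rest and the ram is fully home, then press the nose end of the pawl back down into the teeth so that the ejector is ready for the next ring. Work with the fingertips only: do not force the lever while the pawl is still in the teeth, do not grip or raise any part of the ejector, and leave the other things on the bench where they are.

Things in the scene. Friction and masses are not known exactly. Their poses are not given: they have to be found in the camera images.
- ejector: the lever specimen ejector, fixed to the bench: blue-grey base plate 325 x 130 x 12 mm, cheek plates, lever, pawl and a mould table on two posts. Origin: on the bench right below the lever's pivot; z up. Seen from above all lies on its y axis: pivot at 0, lever and grip towards -y, ram at y = -55 mm, pawl pin at y = +60 mm, thumb pad at y = +128 mm (lever and pawl turn about axes parallel to x)
- lever (a joint): lever angle in rad: 0 = horizontal, on its rubber rest (stop); grows as the grip rises; starts at about 0.25 to 0.56. Steel bar 14 x 25 mm, then a round black rubber grip 28 mm thick, 167 to 267 mm from the pivot. Pawl in: it cannot go down by more than one tooth (0.09 rad). Pawl off: the stiff pivot holds it where it is left, and 4 to 6 N down on the grip lowers it
- lever_pivot (a point): the lever's pivot, midway between the two blue-grey cheek plates (their outer faces 50 mm apart, up to 160 mm high, from 32 mm on the grip side to 95 mm on the thumb pad side), 92 mm above the bench. Around it a toothed quadrant of 65 mm radius turns with the lever
- lever_grip (a point): point on the centre line of the lever's rubber grip, 235 mm from the pivot, 14 mm below the grip's upper surface; a good place to push down. It moves on an arc about point lever_pivot; at home it is 92 mm above the bench. Its x axis points along the lever away from the pivot, its y axis along the pivot, its z axis up when the lever is level
- pawl (a joint): pawl angle in rad: 0 = nose fully in the teeth, up to 0.08 while the nose rides on a tooth, 0.34 = off (stop). An over-centre spring drives it to the nearer end, turning over at 0.17: it stays in or off until pressed. A steel rocker on a pin 151 mm above the bench: nose end over the quadrant, thumb pad at the other end
- pawl_pad (a point): centre of the upper face of the pawl's thumb pad, a level ribbed steel square of 34 x 34 x 8 mm, 68 mm from the pin on the side away from the lever, 176 mm above the bench while the pawl is in. It takes about 4 N down (up to 8 N when the lever leans on a tooth), snaps over after about 12 mm and stops 24 mm down
- pawl_nose (a point): point on the upper face of the pawl's nose end (bar 20 mm wide), 45 mm from the pin towards the lever, above the quadrant's teeth and 15 mm from the pivot's vertical; 176 mm above the bench while the pawl is in, about 14 mm higher when off. To put the pawl back in, press here: about 6 to 8 N, it snaps over after about 7 mm
- ram (a joint): height of the ram in m: 0 = fully home, 0.03 = 30 mm up. The vertical ram has a pin in the lever's slot, 55 mm from the pivot, and rises and falls with the lever
- ram_top (a point): centre of the upper face of the ram's aluminium disc (61 mm wide flange, 52 mm wide top), 210 mm above the bench when home, up to about 245 mm at the start; below it the round blue-grey mould table, 74 mm wide, 190 mm high (lugs to 198 mm). It stands between the pawl and the grip: pass over or round it
- cutting_ring: bystander: loose steel ring, 66 mm outside, 20 mm high, on the bench on the robot's side of the ejector; origin at the centre of its underside
- moisture_tin: bystander: loose round aluminium tin with lid, 59 mm wide, 40 mm high, on the robot's side of the ejector; origin at the centre of its underside
- spatula: bystander: loose spatula 200 mm long with wooden handle, lying behind the ejector; origin under its middle, x along it to the blade
- brush: bystander: loose flat brush 190 mm long, lying beside the lever's grip on the robot's side; origin under its middle, x along it to the bristles
- weight_box: bystander: loose black box of brass weights, 90 x 62 x 36 mm, behind the ejector near the lever; origin at the centre of its underside
- jug: bystander: loose white plastic jug with a handle, 96 mm wide, 135 mm high, to the left; origin at the centre of its underside
- tape_dispenser: bystander: loose blue tape dispenser, 165 x 62 x 92 mm, to the right; origin at the centre of its underside

How it is judged:
On the way, in this order (a step that is already met when the one before it is completed fails the run):
1. the pawl is pressed off while the lever is still up (value of joint pawl above 0.28 rad and value of joint lever above 0.18 rad), for 0.2 s.
2. the lever is down on its rest and the ram home, the pawl still off (value of joint lever below 0.04 rad and value of joint ram below 0.006 m and value of joint pawl above 0.25 rad), for 0.2 s.
3. the pawl's nose is back in the teeth, the lever still down (value of joint lever below 0.04 rad and value of joint ram below 0.006 m and value of joint pawl below 0.1 rad), for 0.2 s.
At the end, for the whole second after the job is handed in: the lever lies on its rest (within 0.04 rad), the ram is home (within 6 mm), the pawl is back in the teeth (below 0.1 rad), everything at rest (all of step 3 and velocity of joint lever between -0.05 and 0.05 rad/s); the robot touches nothing.
It fails at once if the lever is forced (over 40 N) while the pawl is in the teeth (value of joint pawl below 0.12 rad and value of joint lever above 0.18 rad and contact force between the fingers and ejector above 40 N).
It fails at once if the lever is raised, or forced past the teeth while the pawl is in (value of joint lever above 0.605 rad or (distance of lever_grip from where it was at the start of the episode above 0.03 m and value of joint pawl below 0.12 rad and value of joint lever above 0.18 rad)).
It fails at once if the lever or the pawl is taken between the fingers ((x of the grasp point in the frame of lever_grip between -0.065 and 0.065 m and y of the grasp point in the frame of lever_grip between -0.013 and 0.013 m and z of the grasp point in the frame of lever_grip between -0.014 and 0.012 m) or (x of the grasp point in the frame of pawl_pad between -0.017 and 0.017 m and y of the grasp point in the frame of pawl_pad between -0.017 and 0.017 m and z of the grasp point in the frame of pawl_pad between -0.03 and -0.002 m) or (x of the grasp point in the frame of pawl_nose between -0.02 and 0.02 m and y of the grasp point in the frame of pawl_nose between -0.01 and 0.01 m and z of the grasp point in the frame of pawl_nose between -0.02 and -0.002 m)).
It fails at once if a bystander is moved by more than 20 mm or lifted (distance of any of cutting_ring, moisture_tin, spatula, brush, weight_box, jug, tape_dispenser from where it was at the start of the episode above 0.02 m).
It also fails if it takes over 54 s, if anything falls off the work surface, if the arm or the gripper's body presses on something with over 40 N, if the wrist force passes 120 N, or if a joint passes its speed limit or range.

## Working session

There is one attempt and no reset: what is moved stays moved. The work goes in short steps, Python scripts to look and compute and a tool call to move; the robot and the scene stay as the last step left them, time stands still between calls to the robot, and variables do not carry over. Pictures are saved under pics/ and viewed, at most 10 in all, crops included, and the job is handed in when it is done.

Besides the shell and the picture viewer there is one more tool, called after ">>>" by a JSON object that holds its "name" and its "arguments". arm_command: Moves the arm, as the interface text tells. Its arguments: {"type":"object","properties":{"deltas":{"type":"array","items":{"type":"number"}},"force":{"type":"number"}},"required":["deltas"]}

```bash
mkdir -p pics; python3 - <<'E'
from cell import sensors, optics, arm
import cv2
s=sensors.observe();print({k:s[k] for k in('clock','position','ee_rot','force','width')},arm.nose_length)
for n in('scene','side'):
    cv2.imwrite(f'pics/{n}0.png',optics.get_image(n)); c=optics.calibration(n); print(n,c)
E
```

```text
{'clock': 0.0, 'position': array([0.24886165, 0.57273433, 0.22125102]), 'ee_rot': array([-6.39301221e-01, -3.07569046e+00,  2.50284880e-03]), 'force': array([0.65606248, 0.70687857, 0.0653047 ]), 'width': 0.9982693922594844} 0.019
scene {'camera_matrix': array([[434.02477299,   0.        , 326.59924196],
       [  0.        , 434.02477299, 203.15773447],
       [  0.        ,   0.        ,   1.        ]]), 'rvec': array([ 0.9521511 ,  2.72300923, -0.73059398]), 'tvec': array([ 0.49175505, -0.1968443 ,  1.4467834 ])}
side {'camera_matrix': array([[488.65553975,   0.        , 334.47811381],
       [  0.        , 488.65553975, 198.81294164],
       [  0.        ,   0.        ,   1.        ]]), 'rvec': array([ 2.06069908, -0.28520967,  0.18348208]), 'tvec': array([-0.536353  ,  0.19073079,  1.53550395])}
```

View pics/scene0.png

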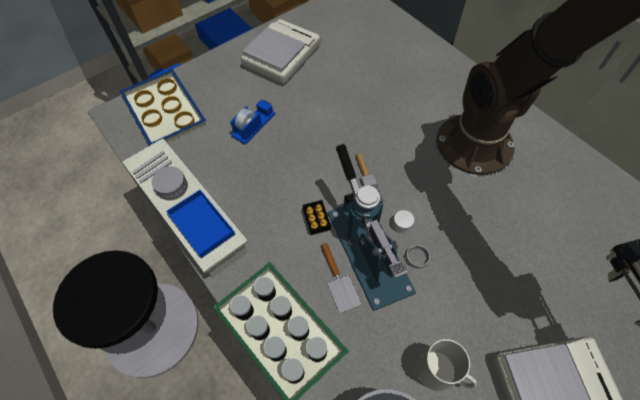

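View pics/side0.png

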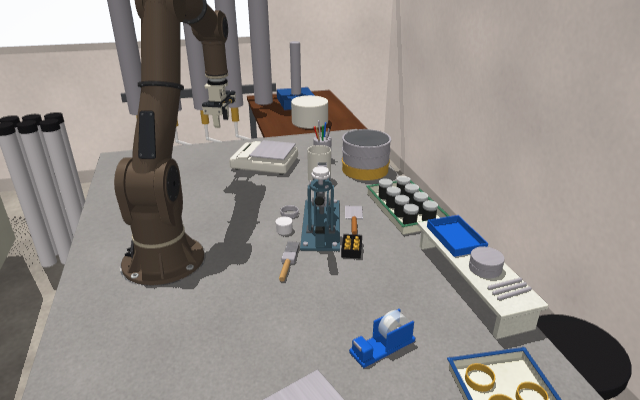

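The scene view shows the ejector: thumb pad near (400,268), ram disc (368,195), and grip end near (343,150). In the side view the disc is at about (320,172). Enlarging both for accuracy.

```bash
python3 - <<'E'
import cv2,numpy as np
a=cv2.imread('pics/scene0.png')[135:315,300:440]; b=cv2.imread('pics/side0.png')[155:265,265:370]
a=cv2.resize(a,None,fx=3.3,fy=3.3,interpolation=cv2.INTER_CUBIC); b=cv2.resize(b,(315,330),interpolation=cv2.INTER_CUBIC)
o=np.zeros((600,790,3),np.uint8); o[:594,:462]=a[:594,:462]; o[:330,470:785]=b
cv2.imwrite('pics/crop0.png',o)
E
```

```text
(no output)
```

View pics/crop0.png

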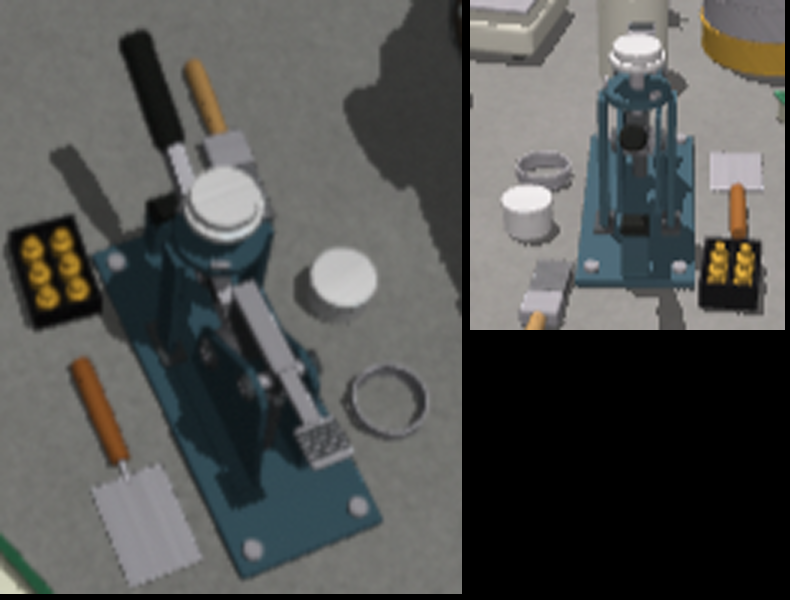

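The crop shows the plate corners at about (97,255), (243,578) and (381,520), the pad centre at (323,441), the disc at (224,198), and the grip from (172,145) to (135,38). In the side half, the grip's end face is at (634,137) and the disc at (637,50).

```bash
cat > h.py <<'E'
import numpy as np,cv2
from cell import sensors, optics, arm
def ray(cam,uv):
    c=optics.calibration(cam);R=cv2.Rodrigues(c['rvec'])[0]
    p=cv2.undistortPoints(np.array([[uv]],float),c['camera_matrix'],None)[0,0]
    return -R.T@c['tvec'], R.T@np.array([p[0],p[1],1])
def plane(cam,uv,z):
    o,d=ray(cam,uv);return o+d*(z-o[2])/d[2]
def two(u1,u2):
    o,d=ray('scene',u1);p,e=ray('side',u2)
    t=np.linalg.lstsq(np.c_[d,-e],p-o,rcond=None)[0]
    a=o+d*t[0];b=p+e*t[1];return (a+b)/2,np.linalg.norm(a-b)
E
python3 - <<'E'
from h import *
S=lambda u,v:(300+u/3.3-.35,135+v/3.3-.35); D=lambda u,v:(265+(u-470)/3-.33,155+v/3-.33)
A,B,C=[plane('scene',S(*q),.012) for q in((97,255),(243,578),(381,520))]
print('corners',A,B,C,np.linalg.norm(A-B),np.linalg.norm(B-C))
n=(B-A)/np.linalg.norm(B-A);print('edge yaw',np.degrees(np.arctan2(n[1],n[0])))
side=[plane('side',D(*q),.012) for q in((577,286),(694,286))];print('sidecorners',side,np.linalg.norm(side[0]-side[1]))
pad=plane('scene',S(323,441),.176);print('pad',pad)
print('padcorners',[plane('scene',S(*q),.176)[:2].round(4) for q in((295,432),(333,414),(353,448),(312,468))])
print('disc',two(S(226,197),D(638,48)))
g,r=two(S(133,38),D(634,137));print('gripend',g,r)
for z in(.15,.18,.21):print(z,plane('scene',S(172,145),z),plane('scene',S(133,38),z))
print('nose end',plane('scene',S(249,287),.176))
print('tin',plane('scene',S(343,278),.04),'ring',plane('scene',S(388,400),.02))
E
```

```text
corners [ 0.54290497 -0.09528866  0.012     ] [0.63665093 0.21106195 0.012     ] [0.51556524 0.24571695 0.012     ] 0.320373224191209 0.12594725924404263
edge yaw 72.98543274467622
sidecorners [array([ 0.42139142, -0.07874028,  0.012     ]), array([ 0.54219977, -0.1116361 ,  0.012     ])] 0.12520700635076507
pad [0.56705183 0.19833649 0.176     ]
padcorners [array([0.5782, 0.1805]), array([0.5469, 0.1875]), array([0.5537, 0.2159]), array([0.5874, 0.2085])]
disc (array([0.5145254 , 0.02219769, 0.23614434]), np.float64(0.0029188289206204883))
gripend [ 0.46739099 -0.14408499  0.22314729] 0.0017472506821442045
0.15 [ 0.47531463 -0.07902993  0.15      ] [ 0.42977823 -0.18617103  0.15      ]
0.18 [ 0.48902062 -0.06487545  0.18      ] [ 0.44483956 -0.1688276   0.18      ]
0.21 [ 0.5027266  -0.05072097  0.21      ] [ 0.45990089 -0.15148416  0.21      ]
nose end [0.52508125 0.07033    0.176     ]
tin [0.39755193 0.07014571 0.04      ] ring [0.43944856 0.17422656 0.02      ]
```

>>> {"name": "arm_command", "arguments": {"deltas": [0, 0, 0, 0, 0, 0.05, 0, 0, 0, -0.1, 0.02, -0.02, 0.1, 0, 0, 0, -0.92, 0.318, -0.375, 0.1, 0, 0, 0, -0.92, 0.318, -0.375, 0.1, 0, 0, 0, -0.92, 0.318, -0.375, 0.1, 0, 0, 0, -0.92, 0.318, -0.375, 0.1, 0, 0, 0, -0.92, 0.318, -0.375, 0.1, 0, 0, 0, -0.92, 0.318, -0.375, 0.1, 0, 0, 0, -0.92, 0.318, -0.375, 0.1, 0, 0, 0, -0.92, 0.318, -0.375, 0.1, 0, 0, 0, -0.92, 0.318, -0.375, 0.1, 0, 0, 0, -0.92, 0.318, -0.375, 0.1, 0, 0, 0, -0.92, 0.318, -0.375, 0.1, 0, 0, 0, -0.92, 0.318, -0.375, 0.05, 0, 0, 0, -0.92, 0.318, -0.375, 0.02, 0, 0, 0, -0.92, 0.318, -0.375, 0.02, 0, 0, 0, -0.92, 0.318, -0.375, 0.02, 0], "force": 20}}

```text
clock: 1.8
position: [0.5666, 0.1992, 0.2425]
ee_rot: [-2.512, -1.886, 0.001]
force: [-0.3, 0.2, 1.0]
width: 0.008
gripper_force: 0.0
```

```bash
python3 - <<'E'
from h import *
a=optics.get_image('scene')[135:315,300:440];b=optics.get_image('side')[130:265,245:370];w=optics.get_image('wrist')
o=np.zeros((600,800,3),np.uint8)
o[:540,:420]=cv2.resize(a,None,fx=3,fy=3,interpolation=cv2.INTER_CUBIC)
o[:270,430:680]=cv2.resize(b,None,fx=2,fy=2,interpolation=cv2.INTER_CUBIC)
o[280:511,430:800]=cv2.resize(w,(370,231),interpolation=cv2.INTER_AREA)
cv2.imwrite('pics/c1.png',o)
E
```

```text
(no output)
```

View pics/c1.png

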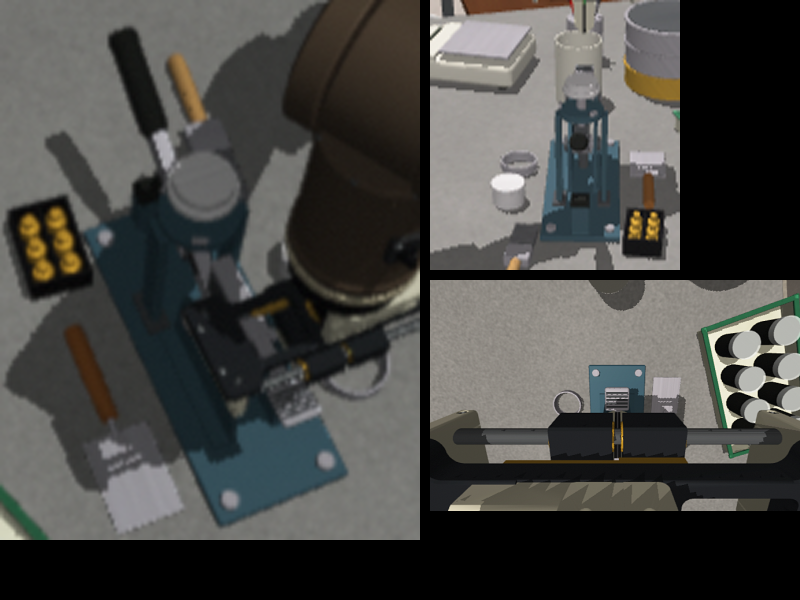

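```bash
python3 - <<'E'
from h import *
s=sensors.observe()
P=np.array([s['position'],s['position']-[0,0,.019],s['position']+[0,0,.1],[.5666,.198,.176],[.5347,.0897,.176]])
for n in('scene','side','wrist'):
    c=optics.calibration(n);print(n,cv2.projectPoints(P,c['rvec'],c['tvec'],c['camera_matrix'],None)[0][:,0].round(0).tolist())
cv2.imwrite('pics/s2.png',optics.get_image('side'))
E
```

```text
scene [[402.0, 258.0], [400.0, 261.0], [409.0, 239.0], [398.0, 268.0], [377.0, 229.0]]
side [[322.0, 146.0], [322.0, 151.0], [322.0, 119.0], [322.0, 164.0], [321.0, 178.0]]
wrist [[323.0, 238.0], [323.0, 227.0], [323.0, 387.0], [322.0, 207.0], [322.0, 327.0]]
```

View pics/s2.png

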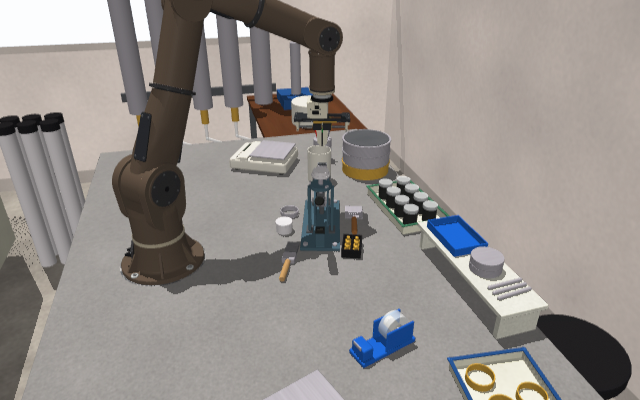

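The gripper is at (322,120–145) in the side view. In the wrist view the pad sits at (323,208) against a predicted (322,207), so the pose is confirmed. Pressing now.

>>> {"name": "arm_command", "arguments": {"deltas": [0, 0, 0, 0, 0, -0.02, 0, 0, 0, 0, 0, 0, -0.04, 0, 0, 0, 0, 0, 0, -0.045, 0, 0, 0, 0, 0, 0, -0.05, 0, 0, 0, 0, 0, 0, -0.054, 0, 0, 0, 0, 0, 0, -0.057, 0, 0, 0, 0, 0, 0, -0.06, 0, 0, 0, 0, 0, 0, -0.063, 0, 0, 0, 0, 0, 0, -0.066, 0, 0, 0, 0, 0, 0, -0.066, 0]}}

```text
clock: 3.0
position: [0.5668, 0.1982, 0.1757]
ee_rot: [-2.514, -1.884, 0.001]
force: [-0.0, -0.3, -0.3]
width: 0.004
gripper_force: 0.0
```

Pressing 19 mm left no force on the finger, so the pawl has snapped over. Moving to the grip over the disc.

>>> {"name": "arm_command", "arguments": {"deltas": [0, 0, 0, 0, 0, 0.05, 0, 0, 0, 0, 0, 0, 0.1, 0, 0, 0, 0, 0, 0, 0.145, 0, 0, 0, 0, -0.014, -0.048, 0.145, 0, 0, 0, 0, -0.028, -0.096, 0.145, 0, 0, 0, 0, -0.042, -0.144, 0.145, 0, 0, 0, 0, -0.056, -0.192, 0.145, 0, 0, 0, 0, -0.07, -0.24, 0.145, 0, 0, 0, 0, -0.084, -0.288, 0.145, 0, 0, 0, 0, -0.096, -0.324, 0.145, 0, 0, 0, 0, -0.096, -0.324, 0.145, 0, 0, 0, 0, -0.096, -0.324, 0.11, 0, 0, 0, 0, -0.096, -0.324, 0.095, 0, 0, 0, 0, -0.096, -0.324, 0.095, 0]}}

```text
clock: 4.4
position: [0.4699, -0.1249, 0.2694]
ee_rot: [-2.511, -1.883, 0.004]
force: [0.5, 0.6, -0.1]
width: 0.004
gripper_force: 0.0
```

```bash
python3 - <<'E'
from h import *
a=optics.get_image('scene')[135:315,300:440];b=optics.get_image('side')[130:265,245:370];w=optics.get_image('wrist')
o=np.zeros((600,800,3),np.uint8)
o[:540,:420]=cv2.resize(a,None,fx=3,fy=3,interpolation=cv2.INTER_CUBIC)
o[:270,430:680]=cv2.resize(b,None,fx=2,fy=2,interpolation=cv2.INTER_CUBIC)
o[280:511,430:800]=cv2.resize(w,(370,231),interpolation=cv2.INTER_AREA)
cv2.imwrite('pics/c2.png',o)
E
```

```text
(no output)
```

View pics/c2.png

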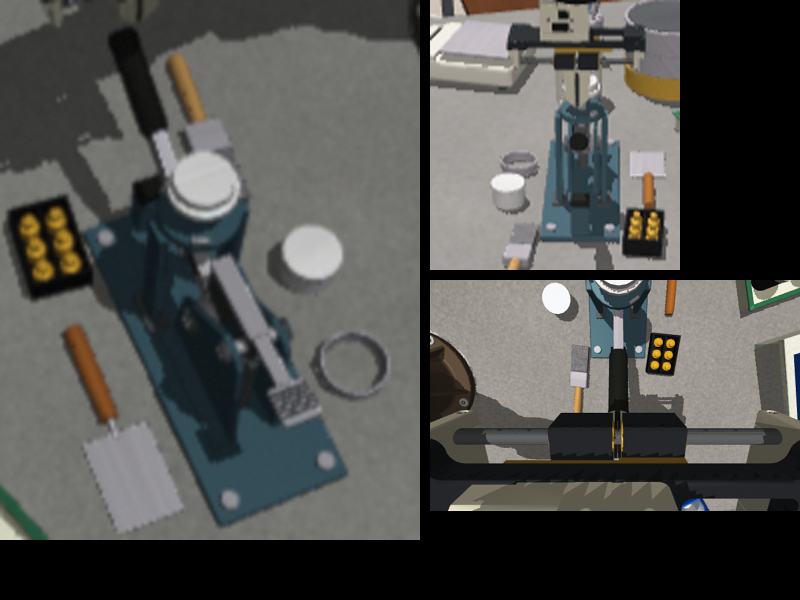

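In c2 the fingers sit over the grip, laterally centred at (617,400). The pad at (295,403) looks hardly moved from the start, so I'm checking the pawl by template matching.

```bash
python3 - <<'E'
from h import *
a=cv2.imread('pics/scene0.png');b=optics.get_image('scene');cv2.imwrite('pics/scene3.png',b)
U=lambda i:cv2.resize(i,None,fx=4,fy=4,interpolation=cv2.INTER_CUBIC)
for nm,(x,y) in dict(pad=(398,268),bar=(380,235),tin=(404,219)).items():
    t=U(a[y-10:y+10,x-10:x+10]);r=cv2.matchTemplate(U(b[y-20:y+20,x-20:x+20]),t,cv2.TM_CCOEFF_NORMED)
    _,m,_,l=cv2.minMaxLoc(r);print(nm,m,(np.array(l)/4-10))
c=optics.calibration('scene')
print(cv2.projectPoints(np.array([[.5666,.198,.176],[.5666,.198,.152],[.5347,.0897,.176],[.5347,.0897,.19]]),c['rvec'],c['tvec'],c['camera_matrix'],None)[0][:,0])
o=np.hstack([cv2.resize(i[215:290,360:420],None,fx=6.5,fy=6.5,interpolation=cv2.INTER_CUBIC) for i in(a,b)])
cv2.imwrite('pics/cmp.png',o)
E
```

```text
pad 0.9989560842514038 [0. 0.]
bar 0.9994469285011292 [0. 0.]
tin 0.9984488487243652 [0. 0.]
[[397.57047107 268.07279268]
 [396.2309836  271.69258515]
 [377.36471262 229.05938581]
 [377.90560667 226.54865357]]
```

View pics/cmp.png

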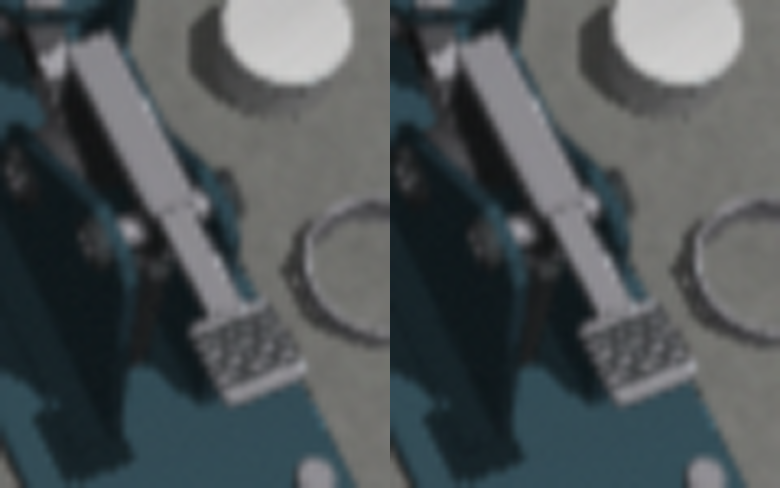

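The pawl hasn't moved: pad and bar are identical in both crops. I'll go back and press in smaller steps, watching the force.

>>> {"name": "arm_command", "arguments": {"deltas": [0, 0, 0, 0, 0, 0.05, 0, 0, 0, 0, 0.014, 0.048, 0.05, 0, 0, 0, 0, 0.028, 0.096, 0.05, 0, 0, 0, 0, 0.042, 0.144, 0.05, 0, 0, 0, 0, 0.056, 0.192, 0.05, 0, 0, 0, 0, 0.07, 0.24, 0.05, 0, 0, 0, 0, 0.084, 0.288, 0.05, 0, 0, 0, 0, 0.096, 0.324, 0.04, 0, 0, 0, 0, 0.096, 0.324, 0, 0, 0, 0, 0, 0.096, 0.324, -0.04, 0, 0, 0, 0, 0.096, 0.324, -0.066, 0, 0, 0, 0, 0.096, 0.324, -0.076, 0, 0, 0, 0, 0.096, 0.324, -0.08, 0, 0, 0, 0, 0.096, 0.324, -0.083, 0, 0, 0, 0, 0.096, 0.324, -0.083, 0]}}

```text
clock: 6.1
position: [0.5678, 0.1985, 0.1893]
ee_rot: [2.513, 1.884, 0.003]
force: [1.0, 0.3, 0.2]
width: 0.004
gripper_force: 0.0
```

```bash
python3 - <<'E'
from h import *
w=optics.get_image('wrist');a=optics.get_image('scene')[195:295,350:430]
o=np.zeros((600,800,3),np.uint8);o[:320,:]=cv2.resize(w[150:310,120:520],(800,320));o[325:600,:220]=cv2.resize(a,(220,275))
cv2.imwrite('pics/p3.png',o);print(sensors.observe()['position'],sensors.observe()['force'])
E
```

```text
[0.56775096 0.19844782 0.18929119] [-0.41799474  0.30812081 -0.69763293]
```

View pics/p3.png

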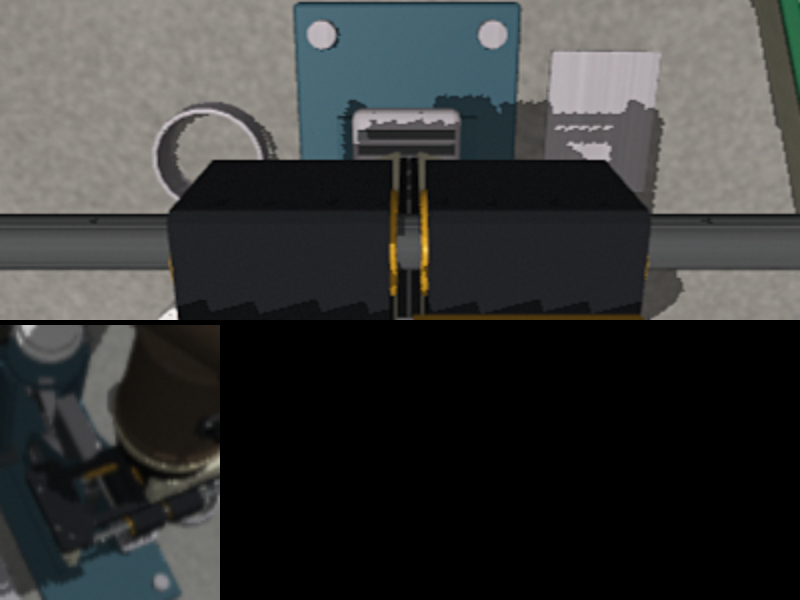

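```bash
python3 - <<'E'
from h import *
c=optics.calibration('wrist');f=c['camera_matrix'][0,0];R=cv2.Rodrigues(c['rvec'])[0];o=-R.T@c['tvec'];print(f,o,R[2])
# far plate edge: corners crop (297,3),(518,3); pad far edge (354,112),(461,112)
W=lambda u,v:(120+u/2,150+v/2)
for z in(0,.012,.03):
  a,b=[plane('wrist',W(*q),z) for q in((297,3),(518,3))];print(z,a,b,np.linalg.norm(a-b))
for z in(.12,.14,.16,.176,.19):
  a,b=[plane('wrist',W(*q),z) for q in((353,114),(461,114))];print(z,(a+b)/2,np.linalg.norm(a-b))
E
```

```text
300.30418977402314 [0.58729016 0.26464629 0.35277319] [-0.07125838 -0.25023512 -0.96555923]
0 [0.51459791 0.24464614 0.        ] [0.63852011 0.20834354 0.        ] 0.12913013604892978
0.012 [0.51707062 0.24532647 0.012     ] [0.63677747 0.21025875 0.012     ] 0.12473762079475496
0.03 [0.52077969 0.24634696 0.03      ] [0.63416349 0.21313155 0.03      ] 0.11814884791349266
0.12 [0.56743445 0.19662505 0.12      ] 0.043730248630303205
0.14 [0.56914047 0.20246947 0.14      ] 0.0399729217645322
0.16 [0.57084648 0.20831389 0.16      ] 0.036215594898761076
0.176 [0.57221129 0.21298943 0.176     ] 0.03320973340614438
0.19 [0.5734055  0.21708052 0.19      ] 0.030579604600104563
```

>>> {"name": "arm_command", "arguments": {"deltas": [0, 0, 0, 0, 0, -0.003, 0, 0, 0, 0, 0, 0, -0.006, 0, 0, 0, 0, 0, 0, -0.006, 0]}}

```text
clock: 6.5
position: [0.5668, 0.1982, 0.1817]
ee_rot: [-2.513, -1.884, 0.001]
force: [0.0, -0.7, -0.1]
width: 0.004
gripper_force: 0.0
```

```bash
python3 - <<'E'
from h import *
s=sensors.observe();print(s['position'],s['force'],s['ft_torque'],s['joint_efforts'])
cv2.imwrite('pics/w4.png',optics.get_image('wrist'))
E
```

```text
[0.56676968 0.19822687 0.1816727 ] [ 0.04837196 -0.67278967 -0.10465732] [-0.04517858  0.04268197 -0.0158054 ] [ 1.01784035e-01 -6.19384432e+01  7.12633073e+00 -2.92217410e+01
 -8.03594361e-02 -1.38736311e-01  2.49457278e-02]
```

>>> {"name": "arm_command", "arguments": {"deltas": [0, 0, 0, 0, 0, -0.004, 0, 0, 0, 0, 0, 0, -0.008, 0, 0, 0, 0, 0, 0, -0.008, 0]}}

```text
clock: 6.85
position: [0.5666, 0.1981, 0.1733]
ee_rot: [-2.513, -1.884, 0.002]
force: [-0.3, -0.8, -0.5]
width: 0.003
gripper_force: 0.0
```

```bash
python3 - <<'E'
from h import *
s=sensors.observe();print(s['position'],s['force'],s['ft_torque'],s['joint_efforts'])
cv2.imwrite('pics/w5.png',optics.get_image('wrist'))
o=np.vstack([cv2.resize(cv2.imread(f'pics/w{i}.png')[180:300,200:450],None,fx=2.4,fy=2.4) for i in(4,5)])
cv2.imwrite('pics/p5.png',o)
E
```

```text
[0.56660249 0.19812644 0.17325165] [-0.25912345 -0.80191909 -0.49691268] [-0.10969075  0.07723032  0.00343804] [ 1.22824525e-01 -6.21785903e+01  7.19578162e+00 -2.88422155e+01
 -8.81552557e-02 -1.82403959e-01  3.52310459e-02]
```

View pics/p5.png

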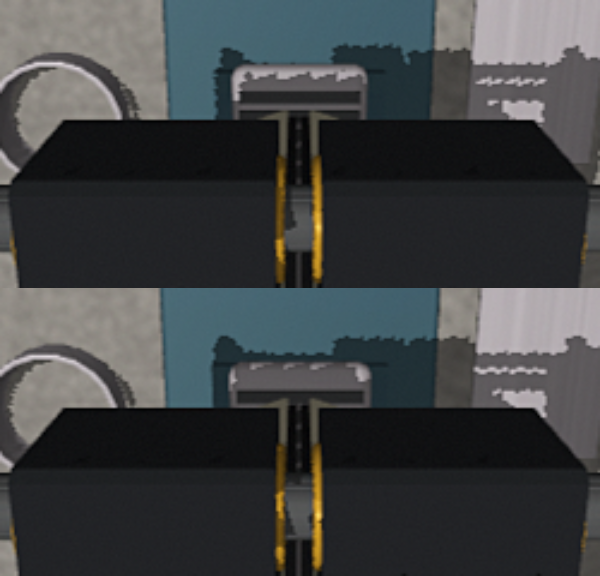

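```bash
python3 - <<'E'
from h import *
cv2.imwrite('pics/w6.png',optics.get_image('wrist'))
for i in(4,5):
    g=cv2.cvtColor(cv2.imread(f'pics/w{i}.png'),cv2.COLOR_BGR2GRAY); print(i)
    for v in range(204,262,3):print(v,*['%3d'%x for x in g[v,306:342:2]])
c=optics.calibration('wrist');s=sensors.observe();p=s['position']
from scipy.spatial.transform import Rotation as Ro
T=Ro.from_rotvec(s['ee_rot'])
P=np.array([p+T.apply([dx,dy,dz]) for dz in(.019,0,-.03) for dx in(-.0095,.0095) for dy in(0,.019)])
print(cv2.projectPoints(P,c['rvec'],c['tvec'],c['camera_matrix'],None)[0][:,0].round(1).tolist())
E
```

```text
4
204  95  94  94  93  93  92  93  92  91  92  92  92  92  91  91  93  42  43
207  98  98  98  97  97  96  97  96  98  95  95  96  95  96  95  95  98 101
210 176 174 177 165 125 174 170 173 175 163 169  72 175 170 174 161 165 128
213  83  87  90  90  89  82  79  83  89  91  91  91  84  84  88  90  90 141
216  94  95  94  94  94  94  95  93  95  94  93  94  94  95  95  93  93  93
219  38  36  36  36  36  34  35  36  37  36  36  36  37  36  38  38  37  37
222  40  40  39  38  39  40  41  40  41  40  40  41  39  40  40  42  40  40
225  88  86  88  85  86  86  89  87  88  87  89  87  89  86  87  88  88  87
228  38  43  58  84  88  84  86  40  28  35  26  36  85  85  89  85  54  45
231  18  14  14  14  13  57  87  12   6  43   6  20  86  59  15  14  14  15
234  16  15  17  14  15  59  90  14   9  22   9  13  88  59  14  16  17  17
237  18  17  16  16  18  58  87  11   8  24  10   9  88  60  16  17  16  17
240  17  17  16  16  18  56  89   0   8  54   8   1  89  59  14  17  15  16
243  16  15  17  17  15  58  86   4   7  27   8   3  87  59  14  17  18  17
246  16  16  18  15  12  65  47   
[... 1436 characters left out ...]
 58  86   3   7  25   8   3  86  58  14  16  16  17
246  16  17  15  15  10  73  49   5   6  52   8   4  59  77  10  16  16  14
249  17  18  17  16  10  67  49   7  11  26  10   2  71 105  11  16  17  16
252  16  16  17  17  13  70  48   8   9  37   7   5  87 118  18  17  18  17
255  27  27  28  27  19  75  54   6   8  27  10   5  88 132  22  26  27  27
258  33  32  33  33  32  78  50  30  31  30  40  41  68 141  45  31  33  32
261  33  34  31  32  32  78  51  57  47  33  55  52  83 148  50  32  32  31
[[323.3, 240.5], [352.3, 240.5], [323.2, 212.9], [353.0, 212.9], [323.2, 253.4], [355.2, 253.3], [323.2, 223.2], [356.1, 223.2], [323.1, 280.0], [361.3, 280.0], [323.1, 244.7], [362.6, 244.7]]
```

```bash
python3 - <<'E'
from h import *
c=optics.calibration('wrist');R=cv2.Rodrigues(c['rvec'])[0]
u=np.array([.2823,.9593,0]);x=np.array([.9593,-.2823,0])
pad=np.array([.5666,.198,0])
for dz in(0,.0084):
  t=c['tvec']-R@np.array([0,0,dz])
  for z in(.184,.176,.168,.16,.152):
    P=np.array([pad+[0,0,z]+a*u+b*x for a,b in((.017,-.017),(.017,.017))])
    print(dz,z,cv2.projectPoints(P,c['rvec'],t,c['camera_matrix'],None)[0][:,0].round(1).tolist())
for i in(4,5,6):
  g=cv2.cvtColor(cv2.imread(f'pics/w{i}.png'),cv2.COLOR_BGR2GRAY);print(i,'col',g[200:230,350].tolist());print('row',g[217,290:362].tolist())
E
```

```text
0 0.184 [[291.1, 217.0], [354.3, 217.1]]
0 0.176 [[292.6, 212.4], [352.9, 212.5]]
0 0.168 [[293.9, 208.2], [351.6, 208.3]]
0 0.16 [[295.2, 204.3], [350.5, 204.4]]
0 0.152 [[296.4, 200.8], [349.4, 200.9]]
0.0084 0.184 [[292.7, 212.2], [352.8, 212.3]]
0.0084 0.176 [[294.0, 208.0], [351.6, 208.1]]
0.0084 0.168 [[295.3, 204.2], [350.4, 204.2]]
0.0084 0.16 [[296.4, 200.6], [349.3, 200.7]]
0.0084 0.152 [[297.5, 197.4], [348.4, 197.4]]
4 col [38, 44, 44, 45, 44, 42, 40, 48, 92, 123, 145, 110, 76, 80, 81, 81, 85, 85, 65, 70, 70, 69, 68, 75, 85, 83, 69, 67, 71, 69]
row [36, 42, 43, 44, 42, 33, 80, 150, 173, 177, 140, 86, 89, 90, 91, 90, 90, 91, 90, 90, 90, 88, 90, 91, 90, 91, 91, 92, 90, 91, 91, 90, 91, 90, 90, 89, 90, 90, 91, 91, 88, 91, 90, 90, 89, 91, 89, 89, 90, 89, 91, 90, 89, 90, 89, 91, 90, 90, 89, 83, 85, 82, 69, 47, 43, 43, 43, 43, 41, 43, 44, 43]
5 col [63, 37, 42, 43, 45, 44, 43, 44, 45, 42, 44, 70, 116, 139, 160, 165, 172, 179, 173, 78, 88, 90, 66, 25, 35, 34, 32, 37, 72, 92]
row [41, 44, 43, 42, 32, 96, 162, 149, 92, 87, 92, 90, 91, 93, 93, 90, 92, 92, 93, 92, 91, 91, 91, 92, 90, 89, 90, 90, 90, 91, 92, 91, 91, 91, 91, 92, 91, 90, 90, 91, 91, 92, 92, 91, 91, 92, 90, 90, 91, 90, 89, 92, 91, 89, 92, 91, 89, 88, 77, 140, 179, 162, 142, 120, 79, 39, 42, 43, 42, 42, 40, 44]
6 col [63, 37, 42, 43, 43, 43, 44, 42, 42, 43, 41, 59, 111, 136, 158, 127, 80, 87, 87, 87, 88, 88, 66, 27, 35, 34, 31, 39, 83, 88]
row [43, 42, 41, 39, 38, 109, 169, 139, 80, 91, 92, 92, 93, 90, 91, 92, 92, 93, 92, 92, 92, 92, 92, 92, 91, 93, 92, 91, 91, 92, 93, 92, 91, 91, 91, 92, 93, 91, 91, 91, 91, 91, 92, 91, 90, 92, 90, 91, 90, 90, 90, 91, 90, 90, 91, 91, 91, 90, 89, 88, 87, 80, 117, 124, 67, 37, 41, 43, 43, 41, 43, 43]
```

```bash
python3 - <<'E'
from h import *
c=optics.calibration('side');p=np.array([.4699,-.1249,.2694])
x=np.array([.9593,-.2823,0])
P=np.array([p+[0,0,-z]+s*x for z in(.019,0,-.047) for s in(-.019,0,.019)])
q=cv2.projectPoints(P,c['rvec'],c['tvec'],c['camera_matrix'],None)[0][:,0]
print((np.c_[430+2*(q[:,0]-245),2*(q[:,1]-130)]).round(0).tolist())
g=cv2.cvtColor(cv2.imread('pics/c2.png'),cv2.COLOR_BGR2GRAY)
for y in range(50,160,4):print(y,*['%3d'%v for v in g[y,540:625:4]])
E
```

```text
[[563.0, 118.0], [576.0, 118.0], [589.0, 118.0], [563.0, 106.0], [576.0, 106.0], [589.0, 106.0], [563.0, 77.0], [576.0, 77.0], [589.0, 77.0]]
50 157 158 159 161 113 112 112 112 111 120 101 102 102 102 102 106 111 112 129 150 151 125
54 160 161 161 159  49  44  45  44  42 149  38  34  34  34  30 116 161 160 162 163 163 149
58 110 109 106 116  32  33  33  33  31 101  31  34  33  34  30  99  72 125 126 131 133 115
62  89  90  95  84  32  33  33  33  31  64  32  34  34  34  30  71  85  71  61  69  62  65
66 160 159 157 155  27  32  32  32  26 125  30  34  33  34  30 119  76  71 162 159 158 129
70 162 161 160 165 107 106 112 112 111 133 109 105 105 111  94 119 159 161 152 160 163 136
74 162 162 162 164 141 143 150 153 156  48 149 152 152 172 137 121 160 160 160 162 162 132
78 162 163 165 164 140 142 147 151 157  40 140 151 146 240 197 119 161 162 161 161 160 122
82 161 161 160 161 141 144 147 151 158  38 140 151 146 246 181 124 162 160 160 159 159 152
86 162 161 161 163 142 138 183 151 156  41 140 151 170 161 114 144 163 160 160 158 160 164
90 162 160 161 163 144 142 160 151 156  44 140 1
[... 904 characters left out ...]
  41  68  66  65  77 155  88 140  64 139 161 160 160 158
134 167 165 165 166  82  51 156 111  50  31  31  44  74 138  88 140  62 143 160 162 161 161
138 165 163 164 158  80  52 122  98  28  28  29  25  59 125  74 110  63 151 164 165 161 160
142 164 166 170 107  74  54 113  68  28  29  29  29  58 122  70  88  64 149 161 107 147 156
146 163 164 169 105  71  58  80  75  24  29  30  23  75 113  71  78  65  98  95 107 143 156
150 161 162 155 105  71  58  84  65  69  47  45  74  78 103  66  72  64  99 104 109 135 156
154 161 162 148 104  70  57 103  73  49 102  64  68  85  83  65  60  65  80 100 109 140 159
158 160 160 127 106  73  63 102  74  46  87  59  61  81  68  61  49  66  54 101 109 140 159
```

```bash
python3 - <<'E'
from h import *
c=optics.calibration('side');p=np.array([.24886,.57273,.22125])
y=np.array([.3985,.917,0])
P=np.array([p+[0,0,-z]+s*y for z in(.019,0,-.047) for s in(-.046,0,.046)])
q=cv2.projectPoints(P,c['rvec'],c['tvec'],c['camera_matrix'],None)[0][:,0];print(q.round(0).tolist())
a=cv2.resize(cv2.imread('pics/side0.png')[70:140,190:250],None,fx=5,fy=5,interpolation=cv2.INTER_CUBIC)
b=cv2.resize(optics.get_image('side')[90:190,280:365],None,fx=5,fy=5,interpolation=cv2.INTER_CUBIC)
for t in q: cv2.circle(a,tuple(int(v) for v in (t-[190,70])*5+2),2,(0,0,255),-1)
p=sensors.observe()['position'];P=np.array([p,p-[0,0,.019]]);q=cv2.projectPoints(P,c['rvec'],c['tvec'],c['camera_matrix'],None)[0][:,0]
for t in q: cv2.circle(b,tuple(int(v) for v in (t-[280,90])*5+2),2,(0,0,255),-1)
o=np.zeros((500,740,3),np.uint8);o[:350,:300]=a;o[:,310:735]=b;cv2.imwrite('pics/last.png',o)
E
```

```text
[[219.0, 133.0], [222.0, 129.0], [226.0, 125.0], [218.0, 128.0], [222.0, 124.0], [226.0, 120.0], [217.0, 117.0], [221.0, 113.0], [224.0, 109.0]]
```

View pics/last.png

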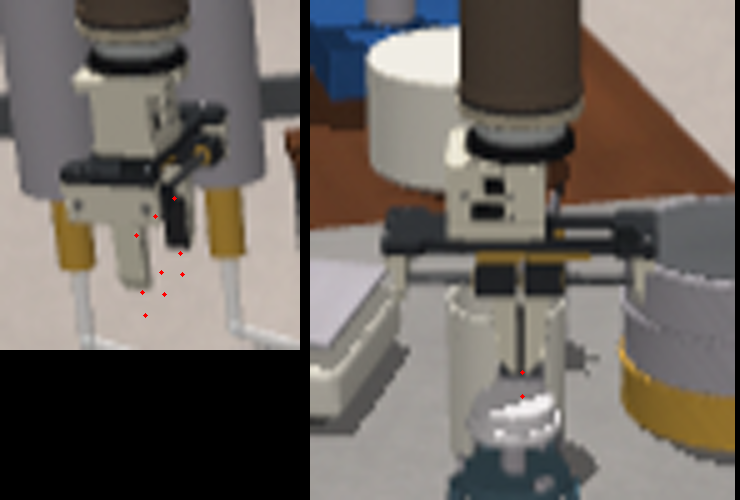

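In the last picture the fingertips end at the reported TCP (upper dot), both now and at the start. The tips are therefore about 19 mm higher than I assumed, and the pad was never touched. Pressing deeper now.

>>> {"name": "arm_command", "arguments": {"deltas": [0, 0, 0, 0, 0, -0.003, 0, 0, 0, 0, 0, 0, -0.006, 0, 0, 0, 0, 0, 0, -0.006, 0]}}

```text
clock: 7.3
position: [0.5675, 0.199, 0.1682]
ee_rot: [-2.513, -1.885, -0.002]
force: [0.8, 1.1, 2.8]
width: 0.008
gripper_force: 1.4
```

>>> {"name": "arm_command", "arguments": {"deltas": [0, 0, 0, 0, 0, -0.003, 0, 0, 0, 0, 0, 0, -0.006, 0, 0, 0, 0, 0, 0, -0.009, 0, 0, 0, 0, 0, 0, -0.011, 0, 0, 0, 0, 0, 0, -0.013, 0, 0, 0, 0, 0, 0, -0.013, 0]}}

```text
clock: 7.9
position: [0.5667, 0.1979, 0.1544]
ee_rot: [-2.514, -1.884, 0.002]
force: [0.4, -0.3, 0.9]
width: 0.006
gripper_force: 0.0
```

```bash
python3 - <<'E'
from h import *
w=optics.get_image('wrist');cv2.imwrite('pics/w7.png',w);g=cv2.cvtColor(w,cv2.COLOR_BGR2GRAY)
s=sensors.observe();print(s['position'],s['force']);print(g[185:230,330].tolist())
E
```

```text
[0.56685056 0.19797071 0.1547514 ] [ 0.22266251 -0.30593689 -0.26615287]
[90, 91, 91, 92, 91, 91, 91, 91, 91, 91, 91, 92, 91, 90, 90, 91, 85, 84, 147, 162, 181, 200, 200, 202, 210, 206, 71, 29, 37, 37, 52, 109, 102, 98, 64, 39, 40, 38, 43, 79, 104, 84, 81, 83, 86]
```

The force rose to about 3 N, then dropped to zero at 20 mm: it snapped over. Going to the grip and checking the pawl numerically on arrival.

>>> {"name": "arm_command", "arguments": {"deltas": [0, 0, 0, 0, 0, 0.05, 0, 0, 0, 0, 0, 0, 0.1, 0, 0, 0, 0, 0, 0, 0.145, 0, 0, 0, 0, -0.014, -0.048, 0.145, 0, 0, 0, 0, -0.028, -0.096, 0.145, 0, 0, 0, 0, -0.042, -0.144, 0.145, 0, 0, 0, 0, -0.056, -0.192, 0.145, 0, 0, 0, 0, -0.07, -0.24, 0.145, 0, 0, 0, 0, -0.084, -0.288, 0.145, 0, 0, 0, 0, -0.096, -0.324, 0.145, 0, 0, 0, 0, -0.096, -0.324, 0.145, 0, 0, 0, 0, -0.096, -0.324, 0.11, 0, 0, 0, 0, -0.096, -0.324, 0.09, 0, 0, 0, 0, -0.096, -0.324, 0.09, 0]}}

```text
clock: 9.35
position: [0.4696, -0.1248, 0.243]
ee_rot: [-2.511, -1.883, 0.005]
force: [-0.6, -0.4, 0.7]
width: 0.003
gripper_force: 0.0
```

```bash
cat > chk.py <<'E'
from h import *
a=cv2.imread('pics/scene0.png');b=optics.get_image('scene')
U=lambda i:cv2.resize(i,None,fx=4,fy=4,interpolation=cv2.INTER_CUBIC)
for nm,(x,y) in dict(pad=(398,268),disc=(368,195),tin=(404,219),ring=(417,256),brush=(364,165),box=(316,217),spat=(340,280)).items():
    t=U(a[y-10:y+10,x-10:x+10]);r=cv2.matchTemplate(U(b[y-20:y+20,x-20:x+20]),t,cv2.TM_CCOEFF_NORMED)
    _,m,_,l=cv2.minMaxLoc(r);print(nm,round(m,3),np.array(l)/4-10)
E
python3 chk.py
```

```text
pad 0.784 [0.   4.75]
disc 0.996 [0. 0.]
tin 0.998 [0. 0.]
ring 0.993 [0. 0.]
brush 0.998 [0. 0.]
box 0.998 [0. 0.]
spat 0.999 [0. 0.]
```

The pad has dropped 4.75 px as expected for off. Pushing the lever down.

>>> {"name": "arm_command", "arguments": {"deltas": [0, 0, 0, 0, 0, -0.01, 0, 0, 0, 0, 0, 0, -0.02, 0, 0, 0, 0, 0, 0, -0.03, 0, 0, 0, 0, 0, 0, -0.04, 0, 0, 0, 0, 0, 0, -0.05, 0, 0, 0, 0, 0, 0, -0.06, 0, 0, 0, 0, 0, 0, -0.07, 0, 0, 0, 0, 0, 0, -0.08, 0, 0, 0, 0, 0, 0, -0.08, 0]}}

```text
clock: 10.3
position: [0.4707, -0.1258, 0.164]
ee_rot: [-2.513, -1.884, 0.002]
force: [0.4, 0.3, 0.2]
width: 0.003
gripper_force: 0.1
```

>>> {"name": "arm_command", "arguments": {"deltas": [0, 0, 0, 0, 0, -0.01, 0, 0, 0, 0, 0, 0, -0.02, 0, 0, 0, 0, 0, 0, -0.03, 0, 0, 0, 0, 0, 0, -0.04, 0, 0, 0, 0, 0, 0, -0.048, 0, 0, 0, 0, 0, 0, -0.053, 0, 0, 0, 0, 0, 0, -0.056, 0, 0, 0, 0, 0, 0, -0.056, 0]}}

```text
clock: 11.1
position: [0.4709, -0.1255, 0.1088]
ee_rot: [-2.513, -1.884, 0.0]
force: [0.5, -0.1, -1.0]
width: 0.003
gripper_force: 0.1
```

>>> {"name": "arm_command", "arguments": {"deltas": [0, 0, 0, 0, 0, -0.003, 0, 0, 0, 0, 0, 0, -0.005, 0, 0, 0, 0, 0, 0, -0.007, 0, 0, 0, 0, 0, 0, -0.007, 0]}}

```text
clock: 11.5
position: [0.4709, -0.1257, 0.1018]
ee_rot: [-2.514, -1.884, 0.0]
force: [-0.2, -0.5, 0.8]
width: 0.004
gripper_force: 0.3
```

```bash
python3 chk.py
```

```text
pad 0.784 [0.   4.75]
disc 0.925 [-0.75  6.  ]
tin 0.998 [0. 0.]
ring 0.993 [0. 0.]
brush 0.318 [0.25 2.  ]
box 0.998 [0. 0.]
spat 0.999 [0. 0.]
```

>>> {"name": "arm_command", "arguments": {"deltas": [0, 0, 0, 0, 0, -0.003, 0, 0, 0, 0, 0, 0, -0.005, 0, 0, 0, 0, 0, 0, -0.005, 0]}}

```text
clock: 11.85
position: [0.4713, -0.1254, 0.1001]
ee_rot: [-2.513, -1.883, -0.005]
force: [-16.9, 4.3, 58.7]
width: 0.004
gripper_force: 29.3
```

>>> {"name": "arm_command", "arguments": {"deltas": [0, 0, 0, 0, 0, 0.003, 0, 0, 0, 0, 0, 0, 0.03, 0, 0, 0, 0, 0, 0, 0.08, 0, 0, 0, 0, 0, 0, 0.13, 0, 0, 0, 0, 0, 0, 0.175, 0, 0, 0, 0, 0.014, 0.048, 0.175, 0, 0, 0, 0, 0.028, 0.096, 0.175, 0, 0, 0, 0, 0.042, 0.144, 0.175, 0, 0, 0, 0, 0.056, 0.192, 0.175, 0, 0, 0, 0, 0.064, 0.216, 0.175, 0, 0, 0, 0, 0.064, 0.216, 0.15, 0, 0, 0, 0, 0.064, 0.216, 0.12, 0, 0, 0, 0, 0.064, 0.216, 0.11, 0, 0, 0, 0, 0.064, 0.216, 0.11, 0]}}

```text
clock: 13.25
position: [0.5339, 0.0903, 0.2058]
ee_rot: [-2.513, -1.884, 0.005]
force: [-0.7, -0.5, 1.1]
width: 0.003
gripper_force: 0.0
```

```bash
python3 - <<'E'
from h import *
U=lambda i:cv2.resize(i,None,fx=4,fy=4,interpolation=cv2.INTER_CUBIC)
# lever end: black blob (grip end face) in side view
b=optics.get_image('side');a=cv2.imread('pics/side0.png')
for im in(a,b):
    m=(im.max(2)<45).astype(np.uint8)[150:262,295:338];n,l,st,ce=cv2.connectedComponentsWithStats(m)
    print([(st[i][4],ce[i]+[295,150]) for i in range(1,n) if st[i][4]>15])
c=optics.calibration('side')
for ang in(0,.04,.1):
  p=np.array([[.5305-.2823*.267*np.cos(ang),.0753-.9593*.267*np.cos(ang),.092+.267*np.sin(ang)]])
  print(ang,cv2.projectPoints(p,c['rvec'],c['tvec'],c['camera_matrix'],None)[0].ravel())
print(sensors.observe()['position'])
E
```

```text
[(np.int32(63), array([318.93650794, 200.65079365])), (np.int32(65), array([319.84615385, 230.04615385]))]
[(np.int32(22), array([314.81818182, 150.95454545])), (np.int32(27), array([325.77777778, 151.22222222])), (np.int32(194), array([319.17525773, 236.19072165]))]
0 [318.34975581 245.14802951]
0.04 [318.33400559 242.11650656]
0.1 [318.31937557 237.39060602]
[0.53478203 0.09026361 0.20708954]
```

>>> {"name": "arm_command", "arguments": {"deltas": [0, 0, 0, 0, 0, -0.01, 0, 0, 0, 0, 0, 0, -0.015, 0, 0, 0, 0, 0, 0, -0.018, 0, 0, 0, 0, 0, 0, -0.021, 0, 0, 0, 0, 0, 0, -0.024, 0, 0, 0, 0, 0, 0, -0.027, 0, 0, 0, 0, 0, 0, -0.03, 0, 0, 0, 0, 0, 0, -0.03, 0]}}

```text
clock: 14.1
position: [0.5346, 0.0904, 0.1764]
ee_rot: [-2.513, -1.884, 0.001]
force: [-1.1, 0.1, 0.0]
width: 0.004
gripper_force: 0.0
```

>>> {"name": "arm_command", "arguments": {"deltas": [0, 0, 0, 0, 0, 0.04, 0, 0, 0, 0, 0, 0, 0.09, 0, 0, 0, 0, 0, 0, 0.14, 0, 0, 0, 0, -0.04, 0.03, 0.14, 0, 0, 0, 0, -0.08, 0.06, 0.14, 0, 0, 0, 0, -0.12, 0.09, 0.14, 0, 0, 0, 0, -0.15, 0.13, 0.14, 0, 0, 0, 0, -0.15, 0.17, 0.14, 0, 0, 0, 0, -0.15, 0.21, 0.14, 0, 0, 0, 0, -0.15, 0.25, 0.14, 0, 0, 0, 0, -0.15, 0.29, 0.14, 0, 0, 0, 0, -0.15, 0.3, 0.14, 0, 0, 0, 0, -0.15, 0.3, 0.14, 0]}}

```text
clock: 15.4
position: [0.3843, 0.3917, 0.3162]
ee_rot: [2.511, 1.888, -0.002]
force: [0.2, -0.6, -0.3]
width: 0.004
gripper_force: 0.0
```

```bash
python3 chk.py; python3 - <<'E'
from h import *
a=optics.get_image('side')
g=cv2.cvtColor(a,cv2.COLOR_BGR2GRAY)
for v in range(222,256,2):print(v,g[v,308:332:2].tolist())
b=optics.get_image('scene');m=(b.max(2)<45).astype(np.uint8)[135:200,320:370]
n,l,st,ce=cv2.connectedComponentsWithStats(m);print([(st[i].tolist()) for i in range(1,n) if st[i][4]>20])
c=optics.calibration('scene')
for ang in(0,.04,.1,.2):
  P=np.array([[.5305-.2823*r*np.cos(ang),.0753-.9593*r*np.cos(ang),.092+r*np.sin(ang)] for r in(.167,.267)])
  print(ang,cv2.projectPoints(P,c['rvec'],c['tvec'],c['camera_matrix'],None)[0].round(1).tolist())
# disc top centre by bright blob
for im in(cv2.imread('pics/scene0.png'),b):
  m=(im.min(2)>170).astype(np.uint8)[180:215,350:388];print(np.argwhere(m).mean(0)[::-1]+[350,180])
E
```

```text
pad 0.848 [-0.25  0.  ]
disc 0.921 [-1.  6.]
tin 0.688 [-1.25  0.25]
ring 0.394 [1.75 4.  ]
brush 0.941 [0. 0.]
box 0.998 [0. 0.]
spat 0.999 [0. 0.]
222 [66, 66, 100, 64, 53, 192, 187, 66, 72, 69, 53, 53]
224 [70, 63, 93, 64, 55, 173, 171, 53, 54, 59, 59, 51]
226 [68, 63, 94, 92, 45, 42, 40, 37, 49, 58, 57, 47]
228 [70, 63, 50, 100, 36, 43, 40, 36, 42, 53, 53, 63]
230 [86, 58, 51, 72, 36, 41, 40, 33, 35, 53, 53, 48]
232 [66, 59, 57, 53, 38, 42, 40, 33, 34, 53, 55, 59]
234 [101, 100, 88, 53, 39, 44, 40, 32, 52, 54, 54, 54]
236 [100, 100, 101, 88, 39, 43, 39, 30, 57, 52, 53, 54]
238 [100, 100, 100, 99, 40, 42, 39, 30, 57, 54, 53, 54]
240 [102, 101, 101, 86, 40, 41, 38, 30, 57, 54, 54, 55]
242 [100, 101, 101, 71, 39, 33, 34, 30, 57, 54, 54, 53]
244 [100, 100, 100, 56, 28, 26, 26, 26, 57, 54, 101, 100]
246 [101, 100, 100, 100, 26, 27, 25, 32, 58, 54, 100, 101]
248 [81, 80, 81, 82, 63, 48, 56, 62, 62, 62, 65, 85]
250 [67, 67, 67, 68, 68, 63, 63, 63, 64, 64, 65, 66]
252 [154, 156, 151, 155, 155, 139, 83, 83, 84, 83, 85, 156]
254 [158, 153, 154, 153, 155, 154, 137, 137, 84, 85, 138, 158]
[[12, 27, 18, 29, 228]]
0 [[[347.4, 189.7]], [[334.1, 163.4]]]
0.04 [[[347.5, 188.6]], [[334.2, 161.4]]]
0.1 [[[347.7, 186.9]], [[334.4, 158.5]]]
0.2 [[[348.3, 184.5]], [[335.0, 154.2]]]
[368.24503311 195.04304636]
[367.28027682 201.35986159]
```

The grip's end face is at row 245, which is lever angle 0. The pad is back at its start position and the arm is clear. The low tin and ring scores come from the arm's shadow and occlusion, since nothing came near them.

```bash
python3 -c "
from cell import arm
print(arm.sign_off())"
```

```text
the job is handed in; nothing more can be done
None
```

I pressed the pawl off, pushed the lever down to its rest with the ram home, snapped the pawl back into the teeth, and handed the job in at about 15.6 s; no verdict came back, and I didn't re-measure the tin and ring after the last move because their image matches were poor with the arm overhead.

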